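# Lock a skate wheel on its spindle with self-closing tweezers

### The job

Take the self-closing tweezers from their rack, squeeze the handles so that the jaws open, and press them gently down around the spindle in the middle of the pink wheel until their middle rod rests on the spindle's head. Let go so that the jaws close round the thin neck under the head and hold the wheel down against its spring, and leave the tweezers standing there. Never push hard on the stand, and leave the jar and the tin dish where they are.

Things in the scene. Friction and masses are not known exactly. Their poses are not given: they have to be found in the camera images.
- tweezers: Steel cross-over tweezers, 114 mm long, 84 g, hanging upright, jaws down. Origin: midway between the jaws, at their underside. z up along them; y: the way jaws and handles move; x: along the hanging bar (8 mm thick, 104 mm long, at z 107 mm). Jaws: plates 4 mm thick (z 0 to 4), 24 mm wide along x; their gap is 2 mm at rest, 24 mm fully open. Head block 30 x 16 mm, z 100 to 114.
- handles (a point): Middle of the tweezers' two handles, 78 mm above their origin, where to squeeze: flat upright ridged plates (they do not slip easily), 24 mm wide along x, 42 mm tall (z 54 to 96 mm), outer faces at y = +26 and -26 mm (52 mm apart at rest, 30 mm at the solid stop). The arms cross, so squeezing the handles along y OPENS the jaws by the same travel. A ledge 4 mm thick juts 8 mm out at the foot of each (z 50 to 54).
- rod_end (a point): Lower end of the tweezers' fixed middle rod (10 mm thick), 14 mm above their origin: the depth stop that comes to rest on the spindle's head.
- jaw_a (a joint): How far the arm with its handle on the +y side is squeezed in, m: 0 at rest, 0.011 at the solid stop. Its jaw (-y side) is 1 mm plus this value off the middle. Spring: 3 N at 0, 6.3 N at the stop. Reads about 0.003 with the jaw on the spindle's neck, 0.007 with it on the wider head.
- jaw_b (a joint): The same for the arm with its handle on the -y side (its jaw is on the +y side).
- rack: Fixed rack: 110 x 50 x 12 mm wooden foot, two steel posts (12 mm thick) at x = -42 and +42 mm. The tweezers' bar lies on the posts, 130 mm up, in notches 12 mm wide with prongs up to 142 mm; the tweezers' origin hangs 27 mm above the bench, axes as the rack's. They lift straight up. Origin: underside centre, z up.
- stand: Fixed wheel stand: aluminium base 100 x 100 x 14 mm, a sprung platform and, on the centre axis, a rigid steel spindle with an 8 mm thick neck under a flat round head (16 mm across, 7 mm tall). Origin: underside centre, z up along the spindle. The tweezers fit at any yaw. The total contact force of tweezers on stand must stay below 20 N.
- head_mid (a point): Point on the spindle's axis 83 mm above the stand's origin. The spindle's height setting is NOT measured: its head's flat top is anywhere from 12 mm below to 12 mm above this point; find it by touch. With the rod resting on it the jaws are 3 mm below the head. Opening fingers can drag the tweezers up, and over 3 mm they miss the neck: keep a light push while letting go.
- platform (a joint): How far the sprung platform under the wheel is pushed down, m: 0 at rest, at most 0.034. Spring: 4.2 N at 0 plus 0.15 N per mm, less the wheel's weight.
- wheel: Pink urethane skate wheel, 57 mm across, 32 mm tall, 22 mm bore, about 100 g, loose on the platform round the spindle. Origin: underside centre, 55 mm above the bench at rest, so its top is at 87 mm. The open jaws land on its top face beside the bore and push it down 6 to 30 mm before the rod meets the head.
- jar: Bystander: glass jar with a screw cap, 64 mm across, 85 mm tall. Origin: underside centre.
- dish: Bystander: round tin dish of bearings, 90 mm across, 22 mm tall. Origin: underside centre.
Mind the look-alikes: they are no part of the job. What is shaped like the tweezers but red or yellow is not meant.

How it is judged:
By the outcome, as a careful person would: the job done as asked, in the order asked, and still so for the second after the job is handed in, with the robot touching nothing.
It also fails if it takes over 48 s, if anything falls off the work surface, if the arm or the gripper's body presses on something with over 40 N, if the wrist force passes 120 N, or if a joint passes its speed limit or range.

### The arm

A 6-joint arm with a two-finger parallel gripper is mounted at the origin on the work surface. World frame = base frame: x ahead of the robot, y to its left, z up, the work surface at z = 0. Lengths are in m, angles in rad, forces in N, time in s.
With the tool pointing down it reaches from about 0.3 to 0.775 m from the base axis. Payload 14.6 kg.
Tool frame: the origin (TCP) lies on the front face of the gripper's body, between the roots of the fingers; the fingertips stand 97 mm ahead of it and the grasp point (between the pads) lies 78 mm ahead of it; z points along the fingers, y is the direction in which the jaws open and shut (so a half turn about z gives the same grasp; the last joint's range is limited). The gripper opens to 94 mm and grips with 3 to 60 N. Pads are 16 mm wide; open, the fingers measure 119 mm over their backs; the gripper's body (75 mm by 177 mm) begins 78 mm behind the grasp point.
Start: joints at [-1.359, 0.3, 1.521, -0, 1.321, -0.067], TCP at [0.151, -0.529, 0.303] pointing down, gripper open.
Joint ranges: [-3.03, 3.03], [-0.79, 2.21], [0.23, 2.52], [-1.04, 4.18], [0, 3.07], [-2.55, 2.55]. Speed limits (rad/s): [2.22, 2.22, 2.57, 3.14, 3.14, 3.14].

### API

Orientations are given as [roll, pitch, yaw] about the fixed x, y, z axes, in that order (R = Rz(yaw) Ry(pitch) Rx(roll)).
In Python, from station import ctrl gives the robot as it stands. The module is installed in compiled form; this text tells all that it offers.
- The arm moves only by the shell command python3 -m pendant 'ROWS' [FORCE]. ROWS is JSON, a list of rows, each an object of numbers: "rx", "ry", "rz": the turn, a rotation vector about the tool's x, y, z each as a share of 4 degrees, from -1 to 1; "tx", "ty", "tz": the shift along the tool's x, y, z each as a share of 0.04 m, from -1 to 1; "grip": the gripper command: -1 is fully open, 1 is shut, values between are in proportion. A call has 1 to 8 rows; each row shifts and turns the pose as measured when the row begins, along the tool's axes as they then stand; what a row does not reach is not made up. A row lasts 1/12 s, in which the tool goes at most 41.7 mm and 7.16 degrees, less where a joint would pass 70% of its speed; a pose out of reach is approached as far as the arm can. A call with a number of a shift or a turn outside -1 to 1 is refused whole. A call with a gripper value outside its range is refused whole. The fingers move at their own pace and stop on an object; FORCE is the grip in N (left out, the last holds). Time passes only in rows, so rows that do not move let the fingers close. It gives the time, the measured TCP pose, the force and the opening at its end, in the units of the state.
- ctrl.get_obs(): the state, without advancing time (a new reading comes with each control period).
- ctrl.camera(name): name is "scene" or "top"; returns a dict with "pixels" (420x560x3 uint8, blue, green, red), "fx", "fy", "cx", "cy" (pixels), "k1" (the pictures are not rectified: a ray, as slopes to the right and down, at radius r is drawn at 1 + k1 r^2 times it, then the intrinsics apply), "world_from_camera" (4x4, takes a point from camera to world coordinates). Camera axes: x right, y up, looking along -z (the intrinsics and any distortion apply to the point x, -y, -z); pixel columns grow to the right and rows downward; lengths in m; the calibration is good to about 2 mm. A picture is of the moment at which its call begins. There is no depth.
- ctrl.hand_in(): hands the job in, once; it reports no verdict.
The state is a dict: "time_s": time; "qpos": joint angles; "joint_vel": joint speeds; "tau": joint torques, N m; "ee_pos": TCP position; "eef_rot": TCP orientation; "force": force on the tool from outside, world axes, zero at the start; "moment": the same for the moment, N m; "grip_width": finger opening in m.
Only numpy, scipy, OpenCV 4.12 (cv2) and the standard library are available. Lean on these libraries where they do the work, as an engineer would, in place of code of your own. Each camera call takes 0.05 s, during which the arm holds its last target.

## Working session

There is one attempt and no reset: what is moved stays moved. The work goes in short steps, Python scripts to look and compute and a shell command to move; the robot and the scene stay as the last step left them, time stands still between calls to the robot, and variables do not carry over. Pictures are saved under pics/ and viewed, and the job is handed in when it is done.

```bash
mkdir -p pics; ls
python3 - <<'E'
from station import ctrl
import cv2
for n in("scene","top"):
    c=ctrl.camera(n); cv2.imwrite(f"pics/{n}0.png",c["pixels"]); print({k:v for k,v in c.items() if k!="pixels"})
print(ctrl.get_obs())
E
```

```text
pics
{'fx': 431.8754645282897, 'fy': 431.8754645282897, 'cx': 276.25199212910036, 'cy': 214.78337407861207, 'k1': -0.09550925586352262, 'world_from_camera': array([[ 0.18313502, -0.6645534 ,  0.72445176,  1.22793043],
       [ 0.98306757,  0.12851819, -0.13061863, -0.15085516],
       [-0.00630217,  0.73610587,  0.67683707,  0.70442708],
       [ 0.        ,  0.        ,  0.        ,  1.        ]])}
{'fx': 394.4748099801829, 'fy': 394.4748099801829, 'cx': 281.9034737687412, 'cy': 211.25432804811436, 'k1': 0.00027408141719615205, 'world_from_camera': array([[-0.08403568,  0.96984173, -0.22879034,  0.41904001],
       [-0.99644462, -0.08040437,  0.02516445, -0.03082219],
       [ 0.00600979,  0.23009162,  0.97315041,  0.78929511],
       [ 0.        ,  0.        ,  0.        ,  1.        ]])}
{'time_s': 0.1, 'qpos': array([-1.35861548e+00,  3.00412580e-01,  1.52148876e+00, -1.18057062e-05,
        1.32075251e+00, -6.66008370e-02]), 'joint_vel': array([ 0.00105318, -0.00224435, -0.00172373,  0.00020719,  0.00197395,
       -0.00240834]), 'tau': array([ 1.75660211e-03, -5.32641506e+01, -3.53285623e+01,  7.09802750e-02,
        2.34495598e-02, -7.25032783e-05]), 'ee_pos': array([ 0.15131789, -0.5286347 ,  0.30215744]), 'eef_rot': array([-3.14053305e+00, -5.92139039e-05,  2.78784577e-01]), 'force': array([ 0.47676524, -0.35891861, -0.44988129]), 'moment': array([ 0.00567067,  0.00871542, -0.04631869]), 'grip_width': 0.09413054824840521}
```

View pics/scene0.png

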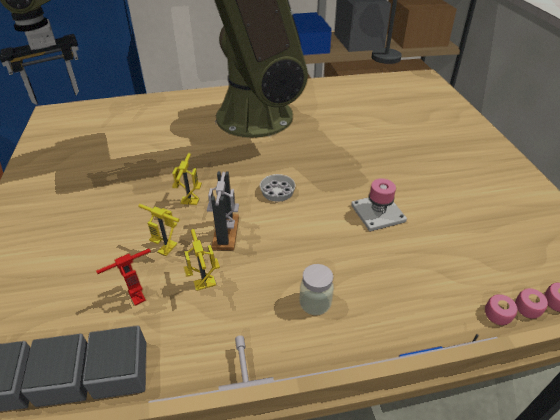

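View pics/top0.png

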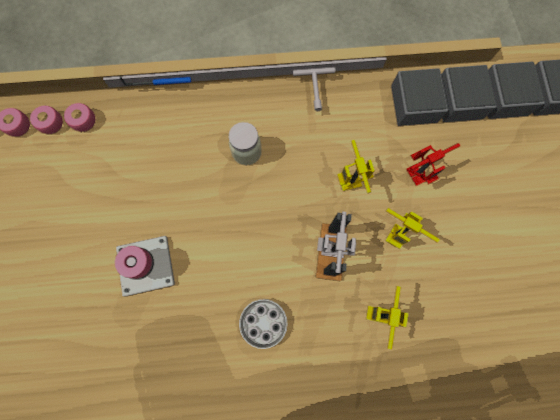

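The top view shows the steel tweezers in the rack near (338,245), the stand near (140,265), the dish at (264,324), the jar at (245,143), and the red and yellow decoys around them. I'll enlarge crops next.

Run:
```python
import cv2
t=cv2.imread("pics/top0.png");s=cv2.imread("pics/scene0.png")
def crop(im,x,y,w,h,k,n): cv2.imwrite(n,cv2.resize(im[y:y+h,x:x+w],None,fx=k,fy=k,interpolation=cv2.INTER_CUBIC))
crop(t,300,200,80,90,6,"pics/t_rack.png")
crop(t,105,225,80,80,7,"pics/t_stand.png")
crop(s,195,160,60,100,6,"pics/s_rack.png")
crop(s,340,170,80,70,7,"pics/s_stand.png")
```

```text
(no output)
```

View pics/t_rack.png

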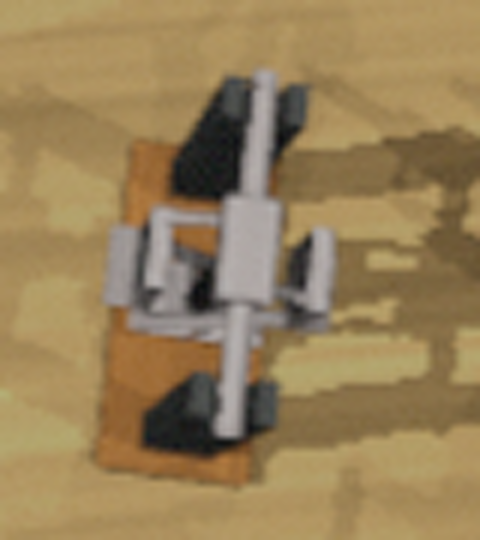

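View pics/t_stand.png

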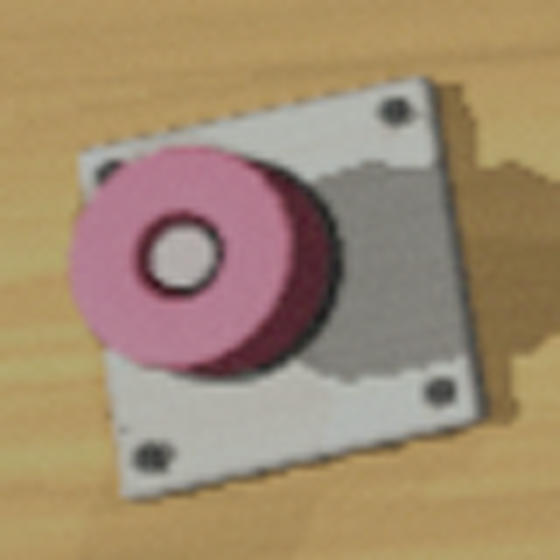

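View pics/s_rack.png

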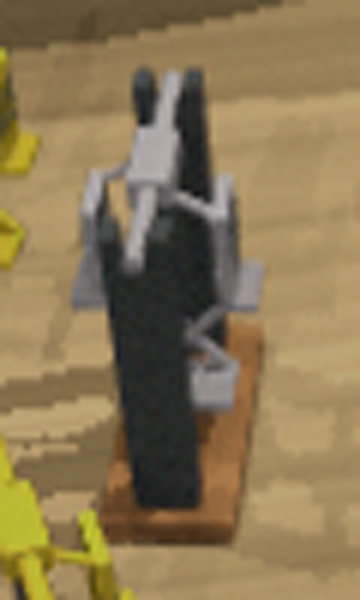

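View pics/s_stand.png

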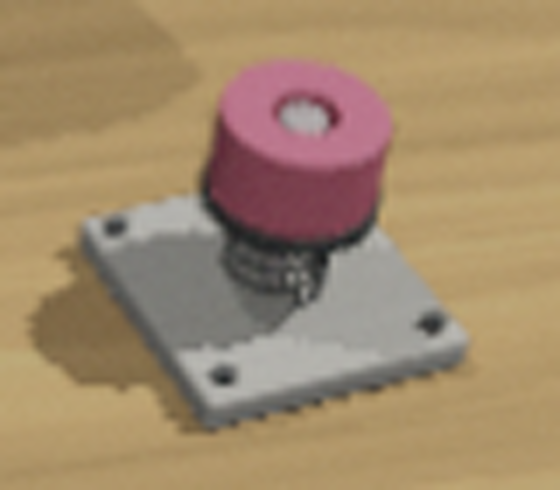

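```bash
cat > h.py <<'E'
import numpy as np, cv2
def cal(n):
    from station import ctrl
    return ctrl.camera(n)
def ray(c,u,v):
    K=np.array([[c["fx"],0,c["cx"]],[0,c["fy"],c["cy"]],[0,0,1]])
    p=cv2.undistortPoints(np.array([[[u,v]]],float),K,np.array([c["k1"],0,0,0.]))[0,0]
    T=c["world_from_camera"]; return T[:3,3],T[:3,:3]@np.array([p[0],-p[1],-1])
def atz(c,u,v,z):
    o,d=ray(c,u,v); return o+d*(z-o[2])/d[2]
def cr(u,v,x,y,k): return (u+.5)/k-.5+x,(v+.5)/k-.5+y
def proj(c,P):
    T=c["world_from_camera"]; q=T[:3,:3].T@(np.array(P)-T[:3,3]); x,y=q[0]/-q[2],-q[1]/-q[2]
    f=1+c["k1"]*(x*x+y*y); return c["fx"]*x*f+c["cx"],c["fy"]*y*f+c["cy"]
E
python3 - <<'E'
from h import *
np.set_printoptions(precision=4,suppress=True)
t=cal("top");s=cal("scene")
def T(u,v,z,o,k,c=t): return atz(c,*cr(u,v,*o,k),z)
R=(300,200);S=(105,225)
a=T(263,70,.137,R,6);b=T(230,436,.137,R,6)
print("bar",a,b,np.linalg.norm(a-b),(a+b)/2,np.arctan2(*(a-b)[[1,0]]))
hb=[T(u,v,.141,R,6) for u,v in [(225,197),(281,197),(275,303),(216,300)]]
print("block",np.mean(hb,0),[np.linalg.norm(hb[i]-hb[i-1]) for i in range(4)])
f=[T(u,v,.012,R,6) for u,v in [(130,142),(97,466),(245,484)]]
print("foot",f, (f[0]+f[2])/2)
st=[T(u,v,.014,S,7) for u,v in [(80,155),(430,80),(485,415),(125,497)]]
print("stand",np.mean(st,0),[np.linalg.norm(st[i]-st[i-1]) for i in range(4)])
print("wheel",T(182,257,.087,S,7),"spindle",T(181,255,.083,S,7))
o=(195,160)
print("scene: block",np.mean([T(u,v,.141,o,6,s) for u,v in[(140,125),(180,127),(172,190),(130,187)]],0),"bar ends",T(172,72,.137,o,6,s),T(133,262,.135,o,6,s))
o=(340,170)
print("wheel",T(306,113,.087,o,7,s),"spindle",T(304,117,.083,o,7,s))
print("jar",atz(t,244,136,.085),"dish",atz(t,264,323,.022))
E
```

```text
bar [ 0.5638 -0.152   0.137 ] [ 0.4623 -0.1306  0.137 ] 0.10364103711727699 [ 0.513  -0.1413  0.137 ] -0.20724034956461737
block [ 0.5126 -0.1413  0.141 ] [np.float64(0.028984403161415633), np.float64(0.015593363757672124), np.float64(0.029745838726417666), np.float64(0.016252266792853704)]
foot [array([ 0.5705, -0.1277,  0.012 ]), array([ 0.4646, -0.1056,  0.012 ]), array([ 0.4549, -0.1528,  0.012 ])] [ 0.5127 -0.1403  0.012 ]
stand [0.5157 0.2253 0.014 ] [np.float64(0.09665734205489028), np.float64(0.09935272166876981), np.float64(0.09603985336411265), np.float64(0.09956860411401008)]
wheel [0.5155 0.2259 0.087 ] spindle [0.5166 0.2276 0.083 ]
scene: block [ 0.5147 -0.1399  0.141 ] bar ends [ 0.4614 -0.1296  0.137 ] [ 0.562  -0.1523  0.135 ]
wheel [0.5169 0.2269 0.087 ] spindle [0.5142 0.2279 0.083 ]
jar [0.7386 0.011  0.085 ] dish [0.3879 0.0008 0.022 ]
```

```bash
cat >> h.py <<'E'
def go(x,y,z,yaw):
    from station import ctrl
    from scipy.spatial.transform import Rotation as Ro
    o=ctrl.get_obs(); R=Ro.from_euler('xyz',o["eef_rot"])
    d=R.inv().apply(np.array([x,y,z])-o["ee_pos"])/.04
    w=(R.inv()*Ro.from_euler('xyz',[np.pi,0,yaw])).as_rotvec()/np.radians(4)
    print("t units",np.round(d,3),"r units",np.round(w,3),"pos",np.round(o["ee_pos"],4),"rpy",np.round(o["eef_rot"],4),"F",np.round(o["force"],2),"grip",round(o["grip_width"],4),"t",o["time_s"])
E
python3 -m pendant '[{"tx":0.7,"ty":-0.42,"grip":-1},{"tx":0.7,"ty":-0.42,"grip":-1},{"tx":0.7,"ty":-0.42,"grip":-1},{"tx":0.7,"ty":-0.42,"grip":-1},{"tx":0.7,"ty":-0.42,"grip":-1},{"tx":0.7,"ty":-0.42,"grip":-1},{"tx":0.7,"ty":-0.42,"grip":-1},{"tx":0.7,"ty":-0.42,"grip":-1}]' 15
python3 -c "
from h import *;go(.513,-.141,.302,-.207)"
```

```text
t units [11.36  -6.829  0.013] r units [-9.000e-03  2.000e-03  6.959e+00] pos [ 0.1513 -0.5287  0.3023] rpy [-3.1409 -0.      0.2788] F [ 0.01  0.26 -0.03] grip 0.0941 t 0.2$[0]: bad value
```

```bash
python3 -m pendant '[{"rx":0,"ry":0,"rz":0,"tx":0.7,"ty":-0.42,"tz":0,"grip":-1}]' 15
python3 -c "
from h import *;go(.513,-.141,.302,-.207)"
```

```text
time_s: 0.28
ee_pos: [0.1717, -0.5065, 0.3018]
eef_rot: [-3.141, 0.001, 0.276]
force: [0.3, 0.8, -0.6]
grip_width: 0.0935
t units [ 1.0698e+01 -6.4720e+00 -6.0000e-03] r units [-0.01   0.012  6.913] pos [ 0.1717 -0.5065  0.3018] rpy [-3.1407e+00  6.0000e-04  2.7560e-01] F [ 0.27  0.82 -0.64] grip 0.0935 t 0.2833
```

```bash
python3 -m pendant '[{"rx":0,"ry":0,"rz":0,"tx":0.75,"ty":-0.45,"tz":0,"grip":-1},{"rx":0,"ry":0,"rz":0,"tx":0.75,"ty":-0.45,"tz":0,"grip":-1},{"rx":0,"ry":0,"rz":0,"tx":0.75,"ty":-0.45,"tz":0,"grip":-1},{"rx":0,"ry":0,"rz":0,"tx":0.75,"ty":-0.45,"tz":0,"grip":-1},{"rx":0,"ry":0,"rz":0,"tx":0.75,"ty":-0.45,"tz":0,"grip":-1},{"rx":0,"ry":0,"rz":0,"tx":0.75,"ty":-0.45,"tz":0,"grip":-1},{"rx":0,"ry":0,"rz":0,"tx":0.75,"ty":-0.45,"tz":0,"grip":-1},{"rx":0,"ry":0,"rz":0,"tx":0.75,"ty":-0.45,"tz":0,"grip":-1}]' 15
python3 -m pendant '[{"rx":0,"ry":0,"rz":0.9,"tx":0,"ty":0,"tz":0,"grip":-1},{"rx":0,"ry":0,"rz":0.9,"tx":0,"ty":0,"tz":0,"grip":-1},{"rx":0,"ry":0,"rz":0.9,"tx":0,"ty":0,"tz":0,"grip":-1},{"rx":0,"ry":0,"rz":0.9,"tx":0,"ty":0,"tz":0,"grip":-1},{"rx":0,"ry":0,"rz":0.9,"tx":0,"ty":0,"tz":0,"grip":-1},{"rx":0,"ry":0,"rz":0.9,"tx":0,"ty":0,"tz":0,"grip":-1},{"rx":0,"ry":0,"rz":0.9,"tx":0,"ty":0,"tz":0,"grip":-1}]'
python3 -c "
from h import *;go(.513,-.141,.302,-.207)"
```

```text
time_s: 0.95
ee_pos: [0.3689, -0.2938, 0.3007]
eef_rot: [-3.139, 0.001, 0.269]
force: [0.4, -0.7, -0.1]
grip_width: 0.094
time_s: 1.53
ee_pos: [0.3735, -0.2871, 0.3002]
eef_rot: [-3.138, 0.002, -0.178]
force: [-0.4, -0.1, 0.5]
grip_width: 0.0937
t units [ 2.785 -4.212 -0.037] r units [-0.05   0.036  0.417] pos [ 0.3735 -0.2871  0.3002] rpy [-3.1381e+00  2.4000e-03 -1.7790e-01] F [-0.41 -0.08  0.54] grip 0.0937 t 1.5333
```

```bash
python3 -m pendant '[{"rx":0,"ry":0,"rz":0.2,"tx":0.45,"ty":-0.68,"tz":0,"grip":-1},{"rx":0,"ry":0,"rz":0.2,"tx":0.45,"ty":-0.68,"tz":0,"grip":-1},{"rx":0,"ry":0,"rz":0,"tx":0.45,"ty":-0.68,"tz":0,"grip":-1},{"rx":0,"ry":0,"rz":0,"tx":0.45,"ty":-0.68,"tz":0,"grip":-1},{"rx":0,"ry":0,"rz":0,"tx":0.45,"ty":-0.68,"tz":0,"grip":-1},{"rx":0,"ry":0,"rz":0,"tx":0.45,"ty":-0.68,"tz":0,"grip":-1},{"rx":0,"ry":0,"rz":0,"tx":0.1,"ty":-0.2,"tz":0,"grip":-1},{"rx":0,"ry":0,"rz":0,"tx":0,"ty":0,"tz":0,"grip":-1}]'
python3 -c "
from h import *;go(.513,-.141,.180,-.207)"
```

```text
time_s: 2.2
ee_pos: [0.5233, -0.1361, 0.2995]
eef_rot: [-3.138, 0.004, -0.217]
force: [-1.2, -0.4, 0.5]
grip_width: 0.0939
t units [-0.212  0.186  2.987] r units [-0.049  0.056 -0.141] pos [ 0.5233 -0.1361  0.2995] rpy [-3.1382  0.0039 -0.2168] F [-1.18 -0.45  0.46] grip 0.0939 t 2.2
```

```bash
python3 -m pendant '[{"rx":-0.05,"ry":0.06,"rz":-0.15,"tx":-0.21,"ty":0.19,"tz":0.1,"grip":-1},{"rx":0,"ry":0,"rz":0,"tx":0,"ty":0,"tz":0,"grip":-1},{"rx":0,"ry":0,"rz":0,"tx":0,"ty":0,"tz":0,"grip":-1}]'
python3 - <<'E'
from h import *
go(.513,-.141,.182,-.207)
for n in("scene","top"):
    cv2.imwrite(f"pics/{n}1.png",cal(n)["pixels"])
E
```

```text
time_s: 2.45
ee_pos: [0.5124, -0.1424, 0.2949]
eef_rot: [3.141, 0.001, -0.205]
force: [0.2, 0.2, 0.3]
grip_width: 0.0942
t units [ 0.009 -0.037  2.823] r units [0.003 0.013 0.024] pos [ 0.5124 -0.1424  0.2949] rpy [ 3.1414e+00  9.0000e-04 -2.0530e-01] F [0.15 0.18 0.3 ] grip 0.0942 t 2.45
```

View pics/scene1.png

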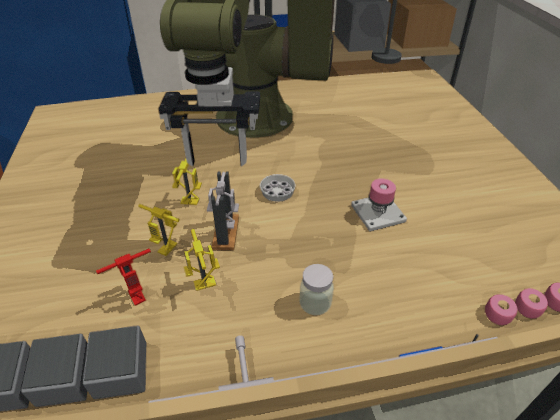

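The gripper hangs over the rack with its fingers either side of the handles. The decoys stand clear of its footprint, so I'm descending.

```bash
python3 -m pendant '[{"rx":0,"ry":0,"rz":0,"tx":0.01,"ty":-0.03,"tz":0.5,"grip":-1},{"rx":0,"ry":0,"rz":0,"tx":0,"ty":0,"tz":0.5,"grip":-1},{"rx":0,"ry":0,"rz":0,"tx":0,"ty":0,"tz":0.5,"grip":-1},{"rx":0,"ry":0,"rz":0,"tx":0,"ty":0,"tz":0.5,"grip":-1},{"rx":0,"ry":0,"rz":0,"tx":0,"ty":0,"tz":0.4,"grip":-1},{"rx":0,"ry":0,"rz":0,"tx":0,"ty":0,"tz":0.2,"grip":-1},{"rx":0,"ry":0,"rz":0,"tx":0,"ty":0,"tz":0,"grip":-1}]'
python3 - <<'E'
from h import *
go(.513,-.141,.182,-.207)
E
```

```text
time_s: 3.13
ee_pos: [0.5138, -0.1443, 0.1899]
eef_rot: [3.141, -0.005, -0.212]
force: [-0.4, 0.3, -0.2]
grip_width: 0.094
t units [-0.037 -0.078  0.198] r units [ 0.01  -0.073 -0.069] pos [ 0.5138 -0.1443  0.1899] rpy [ 3.1409 -0.0051 -0.2118] F [-0.44  0.32 -0.19] grip 0.094 t 3.1333
```

```bash
python3 -m pendant '[{"rx":0.01,"ry":-0.07,"rz":-0.07,"tx":-0.04,"ty":-0.08,"tz":0.2,"grip":-1},{"rx":0,"ry":0,"rz":0,"tx":0,"ty":0,"tz":0,"grip":-1},{"rx":0,"ry":0,"rz":0,"tx":0,"ty":0,"tz":0,"grip":-1}]'
python3 - <<'E'
from h import *
go(.513,-.141,.182,-.207)
c=cal("scene"); cv2.imwrite("pics/scene2.png",cv2.resize(c["pixels"][120:260,150:300],None,fx=4,fy=4,interpolation=cv2.INTER_CUBIC))
E
```

```text
time_s: 3.38
ee_pos: [0.5134, -0.1412, 0.1831]
eef_rot: [3.141, -0.002, -0.207]
force: [0.7, 0.8, -1.5]
grip_width: 0.0939
t units [-0.012 -0.002  0.027] r units [ 0.002 -0.025 -0.005] pos [ 0.5134 -0.1412  0.1831] rpy [ 3.1415e+00 -1.7000e-03 -2.0740e-01] F [ 0.75  0.77 -1.46] grip 0.0939 t 3.3833
```

View pics/scene2.png

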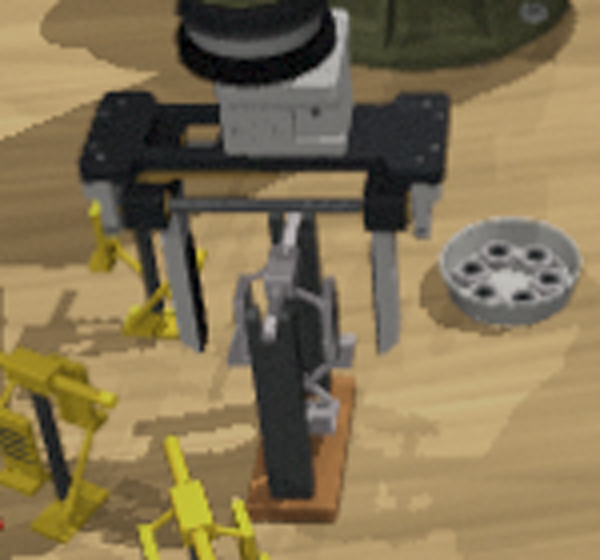

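The handles sit midway between the fingers, so I'm squeezing.

```bash
python3 -m pendant '[{"rx":0,"ry":0,"rz":0,"tx":0,"ty":0,"tz":0,"grip":0.1},{"rx":0,"ry":0,"rz":0,"tx":0,"ty":0,"tz":0,"grip":0.1},{"rx":0,"ry":0,"rz":0,"tx":0,"ty":0,"tz":0,"grip":0.1},{"rx":0,"ry":0,"rz":0,"tx":0,"ty":0,"tz":0,"grip":0.5},{"rx":0,"ry":0,"rz":0,"tx":0,"ty":0,"tz":0,"grip":0.5},{"rx":0,"ry":0,"rz":0,"tx":0,"ty":0,"tz":0,"grip":0.5},{"rx":0,"ry":0,"rz":0,"tx":0,"ty":0,"tz":0,"grip":0.5},{"rx":0,"ry":0,"rz":0,"tx":0,"ty":0,"tz":0,"grip":0.5}]' 20
python3 - <<'E'
from h import *
go(.513,-.141,.305,-.207)
E
```

```text
time_s: 4.1
ee_pos: [0.5141, -0.1413, 0.1854]
eef_rot: [3.141, -0.005, -0.207]
force: [-0.3, -0.6, 0.7]
grip_width: 0.0441
t units [-1.20e-02 -1.00e-03 -2.99e+00] r units [ 0.009 -0.077 -0.004] pos [ 0.5141 -0.1413  0.1854] rpy [ 3.141  -0.0054 -0.2073] F [-0.31 -0.63  0.72] grip 0.0441 t 4.1
```

```bash
python3 -m pendant '[{"rx":0,"ry":0,"rz":0,"tx":0,"ty":0,"tz":0,"grip":1},{"rx":0,"ry":0,"rz":0,"tx":0,"ty":0,"tz":0,"grip":1},{"rx":0,"ry":0,"rz":0,"tx":0,"ty":0,"tz":0,"grip":1},{"rx":0,"ry":0,"rz":0,"tx":0,"ty":0,"tz":0,"grip":1},{"rx":0,"ry":0,"rz":0,"tx":0,"ty":0,"tz":0,"grip":1},{"rx":0,"ry":0,"rz":0,"tx":0,"ty":0,"tz":0,"grip":1}]' 20
python3 - <<'E'
from h import *
go(.513,-.141,.305,-.207)
c=cal("scene"); cv2.imwrite("pics/scene3.png",cv2.resize(c["pixels"][120:260,150:300],None,fx=4,fy=4,interpolation=cv2.INTER_CUBIC))
E
```

```text
time_s: 4.6
ee_pos: [0.5141, -0.1413, 0.1857]
eef_rot: [3.141, -0.006, -0.207]
force: [-1.5, -0.2, 2.2]
grip_width: 0.0276
t units [-1.200e-02  1.000e-03 -2.982e+00] r units [ 0.008 -0.08  -0.004] pos [ 0.5141 -0.1413  0.1857] rpy [ 3.1411 -0.0056 -0.2073] F [-1.54 -0.2   2.18] grip 0.0276 t 4.6
```

View pics/scene3.png

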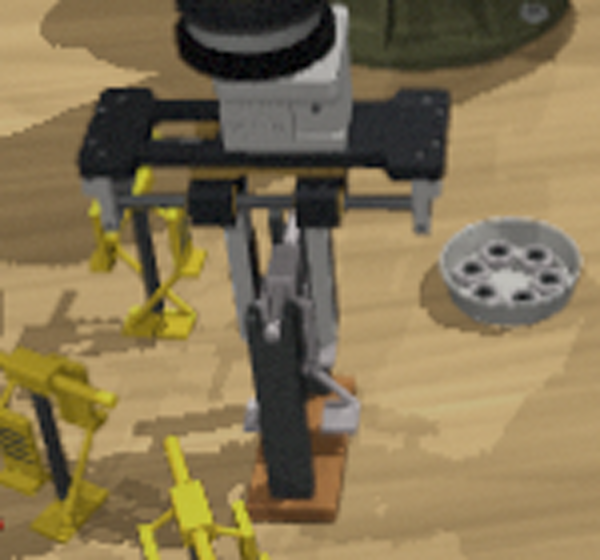

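The jaws are open to the stop. Lifting.

```bash
python3 -m pendant '[{"rx":0,"ry":-0.08,"rz":0,"tx":0,"ty":0,"tz":-0.25,"grip":1},{"rx":0,"ry":0,"rz":0,"tx":0,"ty":0,"tz":-0.3,"grip":1},{"rx":0,"ry":0,"rz":0,"tx":0,"ty":0,"tz":-0.5,"grip":1},{"rx":0,"ry":0,"rz":0,"tx":0,"ty":0,"tz":-0.5,"grip":1},{"rx":0,"ry":0,"rz":0,"tx":0,"ty":0,"tz":-0.5,"grip":1},{"rx":0,"ry":0,"rz":0,"tx":0,"ty":0,"tz":-0.5,"grip":1},{"rx":0,"ry":0,"rz":0,"tx":0,"ty":0,"tz":-0.5,"grip":1},{"rx":0,"ry":0,"rz":0,"tx":0,"ty":0,"tz":-0.3,"grip":1}]'
python3 - <<'E'
from h import *
go(.513,-.141,.313,-.207)
c=cal("scene"); cv2.imwrite("pics/scene4.png",cv2.resize(c["pixels"][60:260,150:300],None,fx=3,fy=3,interpolation=cv2.INTER_CUBIC))
E
```

```text
time_s: 5.32
ee_pos: [0.5129, -0.1409, 0.3245]
eef_rot: [-3.141, 0.006, -0.207]
force: [0.2, -0.9, -1.6]
grip_width: 0.0275
t units [0.005 0.002 0.286] r units [-0.002  0.086 -0.005] pos [ 0.5129 -0.1409  0.3245] rpy [-3.1414  0.006  -0.2073] F [ 0.16 -0.86 -1.58] grip 0.0275 t 5.3167
```

View pics/scene4.png

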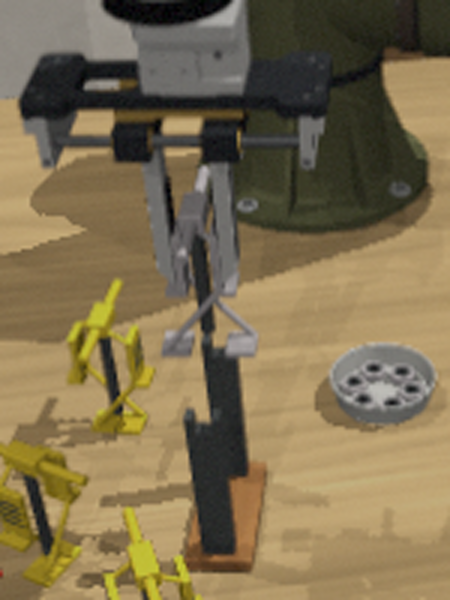

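The tweezers are held upright with the jaws open, clear above the posts. Next is the carry to the stand.

```bash
python3 - <<'E'
from h import *
go(.516,.2265,.32,-.207)
E
python3 -m pendant '[{"rx":0,"ry":0.08,"rz":0,"tx":-0.1,"ty":-0.4,"tz":0,"grip":1},{"rx":0,"ry":0,"rz":0,"tx":-0.17,"ty":-0.8,"tz":0,"grip":1},{"rx":0,"ry":0,"rz":0,"tx":-0.17,"ty":-0.8,"tz":0,"grip":1},{"rx":0,"ry":0,"rz":0,"tx":-0.17,"ty":-0.8,"tz":0,"grip":1},{"rx":0,"ry":0,"rz":0,"tx":-0.17,"ty":-0.8,"tz":0,"grip":1},{"rx":0,"ry":0,"rz":0,"tx":-0.17,"ty":-0.8,"tz":0,"grip":1},{"rx":0,"ry":0,"rz":0,"tx":-0.17,"ty":-0.8,"tz":0,"grip":1},{"rx":0,"ry":0,"rz":0,"tx":-0.17,"ty":-0.8,"tz":0,"grip":1}]'
python3 - <<'E'
from h import *
go(.516,.2265,.32,-.207)
E
```

```text
t units [-1.823 -9.005  0.163] r units [ 0.003  0.045 -0.004] pos [ 0.5132 -0.141   0.3264] rpy [ 3.1414  0.0032 -0.2073] F [0.85 0.46 2.41] grip 0.0276 t 5.3667
time_s: 6.03
ee_pos: [0.5113, 0.1091, 0.3254]
eef_rot: [3.14, -0.005, -0.217]
force: [1.9, 0.1, -0.6]
grip_width: 0.0272
t units [-0.516 -2.892  0.128] r units [ 0.021 -0.075 -0.138] pos [0.5113 0.1091 0.3254] rpy [ 3.1402 -0.0052 -0.2166] F [ 1.86  0.1  -0.62] grip 0.0272 t 6.0333
```

```bash
python3 -m pendant '[{"rx":0.02,"ry":-0.07,"rz":-0.14,"tx":-0.1,"ty":-0.6,"tz":0.03,"grip":1},{"rx":0,"ry":0,"rz":0,"tx":-0.1,"ty":-0.6,"tz":0.03,"grip":1},{"rx":0,"ry":0,"rz":0,"tx":-0.1,"ty":-0.6,"tz":0.03,"grip":1},{"rx":0,"ry":0,"rz":0,"tx":-0.1,"ty":-0.5,"tz":0,"grip":1},{"rx":0,"ry":0,"rz":0,"tx":-0.05,"ty":-0.2,"tz":0,"grip":1},{"rx":0,"ry":0,"rz":0,"tx":0,"ty":0,"tz":0,"grip":1}]'
python3 - <<'E'
from h import *
go(.516,.2265,.28,-.207)
E
```

```text
time_s: 6.53
ee_pos: [0.512, 0.2211, 0.319]
eef_rot: [3.141, 0.002, -0.2]
force: [-0.2, 0.3, -1.7]
grip_width: 0.0274
t units [ 0.075 -0.153  0.974] r units [0.01  0.032 0.099] pos [0.512  0.2211 0.319 ] rpy [ 3.1409e+00  2.2000e-03 -2.0010e-01] F [-0.18  0.26 -1.69] grip 0.0274 t 6.5333
```

```bash
python3 -m pendant '[{"rx":0,"ry":0.03,"rz":0.1,"tx":0.08,"ty":-0.15,"tz":0.4,"grip":1},{"rx":0,"ry":0,"rz":0,"tx":0,"ty":0,"tz":0.4,"grip":1},{"rx":0,"ry":0,"rz":0,"tx":0,"ty":0,"tz":0.35,"grip":1},{"rx":0,"ry":0,"rz":0,"tx":0,"ty":0,"tz":0.1,"grip":1},{"rx":0,"ry":0,"rz":0,"tx":0,"ty":0,"tz":0,"grip":1}]'
python3 - <<'E'
from h import *
go(.516,.2265,.27,-.207)
c=cal("scene"); cv2.imwrite("pics/scene5.png",cv2.resize(c["pixels"][90:240,310:460],None,fx=4,fy=4,interpolation=cv2.INTER_CUBIC))
c=cal("top"); cv2.imwrite("pics/top5.png",cv2.resize(c["pixels"][190:310,60:220],None,fx=5,fy=5,interpolation=cv2.INTER_CUBIC))
go(.516,.2265,.27,-.207)
E
```

```text
time_s: 6.95
ee_pos: [0.5168, 0.2226, 0.2673]
eef_rot: [3.141, -0.001, -0.209]
force: [-0.2, -0.2, -0.4]
grip_width: 0.0273
t units [-0.039 -0.092 -0.068] r units [ 0.014 -0.017 -0.022] pos [0.5168 0.2226 0.2673] rpy [ 3.1406e+00 -1.2000e-03 -2.0860e-01] F [-0.24 -0.24 -0.38] grip 0.0273 t 6.95
t units [-0.043 -0.085 -0.041] r units [ 0.002 -0.034 -0.023] pos [0.517  0.2228 0.2684] rpy [ 3.1414e+00 -2.4000e-03 -2.0860e-01] F [ 0.39  0.46 -0.15] grip 0.0274 t 7.05
```

View pics/scene5.png

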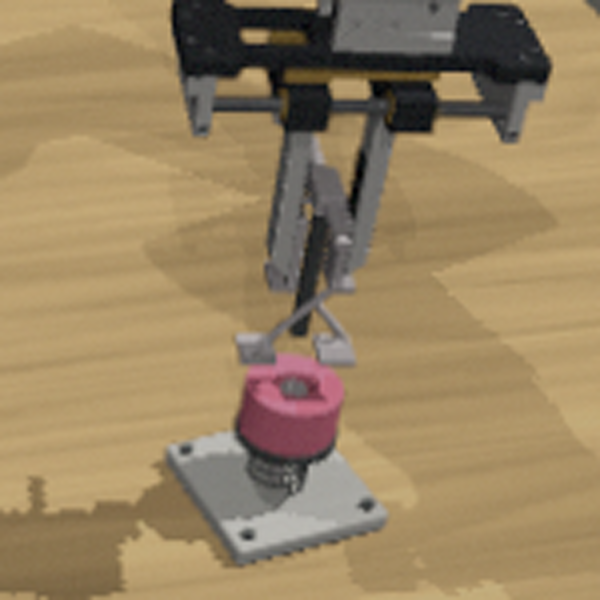

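View pics/top5.png

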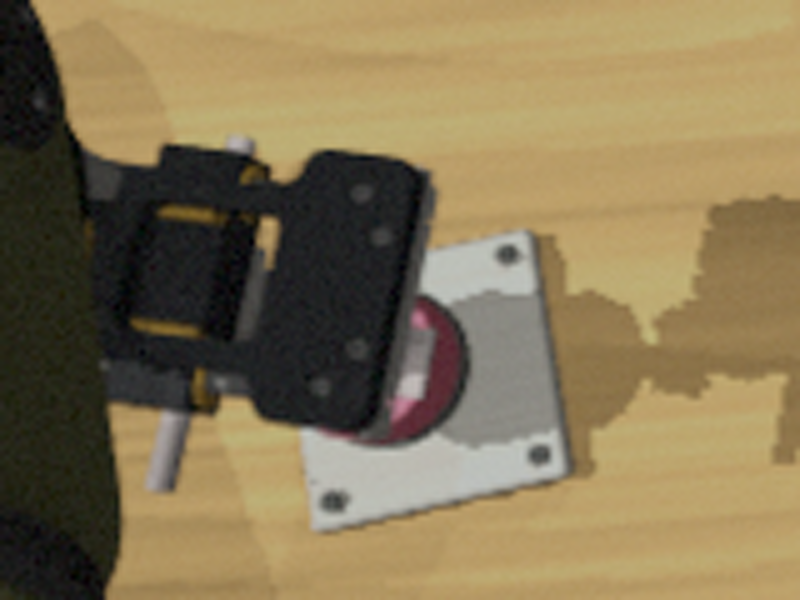

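Run:
```python
from h import *
c=cal("scene")
for z in(.105,.109,.113): print(z,atz(c,*cr(296,349,310,90,4),z), "rod",atz(c,*cr(300,331,310,90,4),z+.011))
print(proj(c,(.5168,.2226,.112)),cr(296,349,310,90,4))
```

```text
0.105 [0.50734522 0.22836999 0.105     ] rod [0.50517706 0.22977578 0.116     ]
0.109 [0.51215372 0.2258394  0.109     ] rod [0.51009018 0.22718834 0.12      ]
0.113 [0.51696221 0.22330882 0.113     ] rod [0.51500331 0.22460089 0.124     ]
(np.float64(383.23296971679383), np.float64(177.22019591212256)) (383.625, 176.875)
```

```bash
python3 -m pendant '[{"rx":0,"ry":-0.03,"rz":-0.02,"tx":-0.04,"ty":-0.09,"tz":0.1,"grip":1},{"rx":0,"ry":0,"rz":0,"tx":0,"ty":0,"tz":0.2,"grip":1},{"rx":0,"ry":0,"rz":0,"tx":0,"ty":0,"tz":0.1,"grip":1},{"rx":0,"ry":0,"rz":0,"tx":0,"ty":0,"tz":0,"grip":1}]'
python3 - <<'E'
from h import *
go(.516,.2268,.245,-.207)
E
```

```text
time_s: 7.43
ee_pos: [0.5167, 0.2272, 0.2537]
eef_rot: [-3.139, -0.004, -0.207]
force: [-0.8, -0.4, -0.2]
grip_width: 0.0275
t units [-0.017  0.013  0.217] r units [-0.035 -0.06  -0.002] pos [0.5167 0.2272 0.2537] rpy [-3.1392 -0.0042 -0.2072] F [-0.84 -0.43 -0.18] grip 0.0275 t 7.4333
```

```bash
python3 -m pendant '[{"rx":-0.03,"ry":-0.06,"rz":0,"tx":-0.02,"ty":0.01,"tz":0.1,"grip":1},{"rx":0,"ry":0,"rz":0,"tx":0,"ty":0,"tz":0.1,"grip":1}]'
python3 -m pendant '[{"rx":0,"ry":0,"rz":0,"tx":0,"ty":0,"tz":0.05,"grip":1},{"rx":0,"ry":0,"rz":0,"tx":0,"ty":0,"tz":0.05,"grip":1}]'
python3 -m pendant '[{"rx":0,"ry":0,"rz":0,"tx":0,"ty":0,"tz":0.05,"grip":1},{"rx":0,"ry":0,"rz":0,"tx":0,"ty":0,"tz":0.05,"grip":1}]'
python3 - <<'E'
from h import *
go(.516,.2268,.240,-.207)
E
```

```text
time_s: 7.6
ee_pos: [0.5159, 0.2271, 0.2457]
eef_rot: [-3.141, -0.0, -0.207]
force: [-0.6, 0.1, 1.8]
grip_width: 0.0276
time_s: 7.77
ee_pos: [0.516, 0.2271, 0.2412]
eef_rot: [-3.141, -0.0, -0.207]
force: [0.1, 0.1, 1.8]
grip_width: 0.0275
time_s: 7.93
ee_pos: [0.516, 0.2271, 0.2371]
eef_rot: [-3.141, -0.001, -0.207]
force: [-0.3, -0.8, 3.2]
grip_width: 0.0273
t units [ 0.001  0.008 -0.073] r units [-0.012 -0.011  0.003] pos [0.516  0.2271 0.2371] rpy [-3.1408e+00 -8.0000e-04 -2.0680e-01] F [-0.34 -0.77  3.17] grip 0.0273 t 7.9333
```

```bash
for i in 1; do
python3 -m pendant '[{"rx":0,"ry":0,"rz":0,"tx":0,"ty":0,"tz":0.03,"grip":1}]'
python3 -m pendant '[{"rx":0,"ry":0,"rz":0,"tx":0,"ty":0,"tz":0.03,"grip":1}]'
python3 -m pendant '[{"rx":0,"ry":0,"rz":0,"tx":0,"ty":0,"tz":0.03,"grip":1}]'
python3 -m pendant '[{"rx":0,"ry":0,"rz":0,"tx":0,"ty":0,"tz":0.03,"grip":1}]'
done | grep -v grip
```

```text
time_s: 8.02
ee_pos: [0.516, 0.2271, 0.2358]
eef_rot: [-3.141, -0.001, -0.207]
force: [-1.0, 0.5, 2.8]
time_s: 8.1
ee_pos: [0.5161, 0.2271, 0.2346]
eef_rot: [-3.141, -0.001, -0.207]
force: [-1.3, -0.6, 2.8]
time_s: 8.18
ee_pos: [0.5161, 0.2271, 0.2334]
eef_rot: [-3.141, -0.001, -0.207]
force: [-1.4, -0.3, 3.0]
time_s: 8.27
ee_pos: [0.5161, 0.2271, 0.2322]
eef_rot: [-3.141, -0.001, -0.207]
force: [-1.9, -0.4, 3.5]
```

```bash
{
python3 -m pendant '[{"rx":0,"ry":0,"rz":0,"tx":0,"ty":0,"tz":0.03,"grip":1}]'
python3 -m pendant '[{"rx":0,"ry":0,"rz":0,"tx":0,"ty":0,"tz":0.03,"grip":1}]'
python3 -m pendant '[{"rx":0,"ry":0,"rz":0,"tx":0,"ty":0,"tz":0.03,"grip":1}]'
} | grep -v grip
```

```text
time_s: 8.35
ee_pos: [0.5161, 0.2271, 0.2311]
eef_rot: [-3.14, -0.001, -0.207]
force: [-1.5, -0.6, 4.2]
time_s: 8.43
ee_pos: [0.5161, 0.2271, 0.2298]
eef_rot: [-3.14, -0.001, -0.207]
force: [-0.9, 0.4, 3.1]
time_s: 8.52
ee_pos: [0.5161, 0.2271, 0.2286]
eef_rot: [-3.14, -0.002, -0.207]
force: [-1.5, -1.2, 13.6]
```

```bash
{
python3 -m pendant '[{"rx":0,"ry":0,"rz":0,"tx":0,"ty":0,"tz":0,"grip":1}]'
python3 -m pendant '[{"rx":0,"ry":0,"rz":0,"tx":0,"ty":0,"tz":0,"grip":1}]'
} | grep -v grip
python3 - <<'E'
from h import *
c=cal("scene"); cv2.imwrite("pics/scene6.png",cv2.resize(c["pixels"][90:240,310:460],None,fx=4,fy=4,interpolation=cv2.INTER_CUBIC))
go(.516,.2268,.2286,-.207)
E
```

```text
time_s: 8.6
ee_pos: [0.5162, 0.2271, 0.2288]
eef_rot: [-3.14, -0.002, -0.207]
force: [-3.0, -0.7, 3.8]
time_s: 8.68
ee_pos: [0.5162, 0.2271, 0.2289]
eef_rot: [-3.14, -0.002, -0.207]
force: [-0.9, -0.6, 4.1]
t units [-0.003  0.008  0.006] r units [-0.018 -0.027  0.003] pos [0.5162 0.2271 0.2288] rpy [-3.1403e+00 -1.9000e-03 -2.0680e-01] F [-1.28 -0.54  4.28] grip 0.0277 t 8.7333
```

View pics/scene6.png

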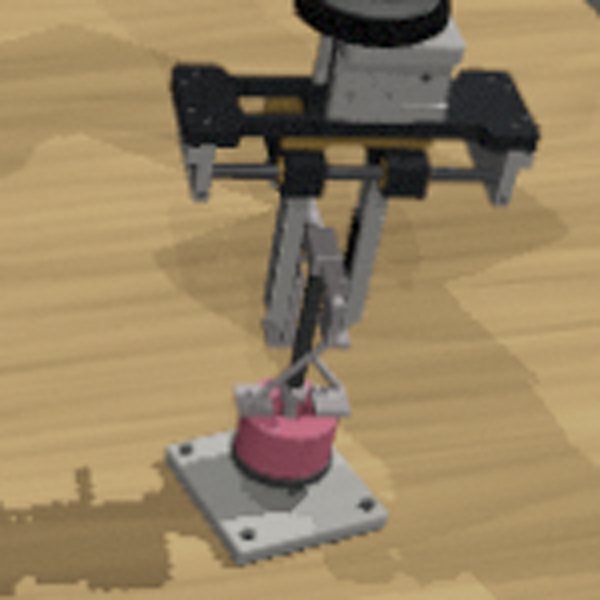

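The rod (294,385) now sits on the spindle head, seen as the grey cylinder at (292,400), with the jaws pushing the wheel down on both sides. I'll confirm with very small pushes.

```bash
{
python3 -m pendant '[{"rx":0,"ry":0,"rz":0,"tx":0,"ty":0,"tz":0.015,"grip":1}]'
python3 -m pendant '[{"rx":0,"ry":0,"rz":0,"tx":0,"ty":0,"tz":0.015,"grip":1}]'
python3 -m pendant '[{"rx":0,"ry":0,"rz":0,"tx":0,"ty":0,"tz":0.015,"grip":1}]'
} | grep -v grip
```

```text
time_s: 8.82
ee_pos: [0.5163, 0.2271, 0.2287]
eef_rot: [-3.14, -0.002, -0.207]
force: [-2.3, -2.0, 12.2]
time_s: 8.9
ee_pos: [0.5164, 0.2271, 0.2287]
eef_rot: [-3.14, -0.003, -0.207]
force: [-3.5, -1.4, 11.4]
time_s: 8.98
ee_pos: [0.5165, 0.227, 0.2286]
eef_rot: [-3.14, -0.004, -0.207]
force: [-4.5, -1.5, 10.9]
```

```bash
{
python3 -m pendant '[{"rx":0,"ry":-0.03,"rz":0,"tx":-0.01,"ty":0,"tz":0.01,"grip":0.38},{"rx":0,"ry":0,"rz":0,"tx":-0.01,"ty":0,"tz":0.01,"grip":0.35}]'
python3 -m pendant '[{"rx":0,"ry":0,"rz":0,"tx":0,"ty":0,"tz":0.01,"grip":0.32},{"rx":0,"ry":0,"rz":0,"tx":0,"ty":0,"tz":0.01,"grip":0.30}]'
}
python3 - <<'E'
from h import *
go(.516,.2268,.2286,-.207)
E
```

```text
time_s: 9.15
ee_pos: [0.5159, 0.2272, 0.2285]
eef_rot: [-3.139, -0.002, -0.207]
force: [-1.0, -0.8, 7.1]
grip_width: 0.0304
time_s: 9.32
ee_pos: [0.5162, 0.2273, 0.2283]
eef_rot: [-3.138, -0.004, -0.207]
force: [-1.4, -0.5, 7.7]
grip_width: 0.0327
t units [-0.002  0.012 -0.007] r units [-0.045 -0.057  0.002] pos [0.5162 0.2273 0.2283] rpy [-3.1385 -0.004  -0.2068] F [-1.37 -0.53  7.67] grip 0.0327 t 9.3167
```

```bash
{
python3 -m pendant '[{"rx":-0.04,"ry":-0.05,"rz":0,"tx":0,"ty":0,"tz":0.012,"grip":0.27},{"rx":0,"ry":0,"rz":0,"tx":0,"ty":0,"tz":0.012,"grip":0.24}]'
python3 -m pendant '[{"rx":-0.01,"ry":-0.02,"rz":0,"tx":0,"ty":0,"tz":0.012,"grip":0.21},{"rx":-0.01,"ry":-0.02,"rz":0,"tx":0,"ty":0,"tz":0.012,"grip":0.18}]'
python3 -m pendant '[{"rx":-0.01,"ry":-0.02,"rz":0,"tx":0,"ty":0,"tz":0.012,"grip":0.15},{"rx":-0.01,"ry":-0.02,"rz":0,"tx":0,"ty":0,"tz":0.012,"grip":0.12}]'
}
python3 - <<'E'
from h import *
go(.516,.2268,.2286,-.207)
E
```

```text
time_s: 9.48
ee_pos: [0.5166, 0.2275, 0.2283]
eef_rot: [-3.14, -0.003, -0.207]
force: [-1.1, 0.1, 6.4]
grip_width: 0.0356
time_s: 9.65
ee_pos: [0.517, 0.2277, 0.2282]
eef_rot: [-3.14, -0.001, -0.207]
force: [-1.2, 0.5, 7.1]
grip_width: 0.0381
time_s: 9.82
ee_pos: [0.5174, 0.2279, 0.2282]
eef_rot: [-3.14, -0.0, -0.207]
force: [-1.6, -0.6, 6.9]
grip_width: 0.0412
t units [-0.028  0.035 -0.011] r units [-0.021 -0.006  0.003] pos [0.5174 0.2279 0.2282] rpy [-3.1401e+00 -4.0000e-04 -2.0680e-01] F [-1.63 -0.62  6.92] grip 0.0412 t 9.8167
```

```bash
{
python3 -m pendant '[{"rx":-0.01,"ry":0,"rz":0,"tx":-0.015,"ty":0.01,"tz":0.012,"grip":0.09},{"rx":-0.01,"ry":0,"rz":0,"tx":-0.01,"ty":0.01,"tz":0.012,"grip":0.06}]'
python3 -m pendant '[{"rx":0,"ry":0,"rz":0,"tx":-0.005,"ty":0,"tz":0.01,"grip":0.04},{"rx":0,"ry":0,"rz":0,"tx":-0.005,"ty":0,"tz":0.01,"grip":0.02}]'
}
python3 - <<'E'
from h import *
go(.516,.2268,.2286,-.207)
c=cal("scene"); cv2.imwrite("pics/scene7.png",cv2.resize(c["pixels"][130:240,320:430],None,fx=5,fy=5,interpolation=cv2.INTER_CUBIC))
E
```

```text
time_s: 9.98
ee_pos: [0.5168, 0.2274, 0.228]
eef_rot: [-3.141, -0.003, -0.207]
force: [-0.1, -1.7, 5.7]
grip_width: 0.044
time_s: 10.15
ee_pos: [0.5166, 0.2272, 0.2272]
eef_rot: [-3.141, -0.003, -0.207]
force: [-1.0, -2.3, 2.5]
grip_width: 0.0461
t units [-0.011  0.013 -0.035] r units [-0.01  -0.047  0.002] pos [0.5166 0.2272 0.2272] rpy [-3.1409 -0.0033 -0.2068] F [-1.04 -2.27  2.45] grip 0.0461 t 10.15
```

View pics/scene7.png

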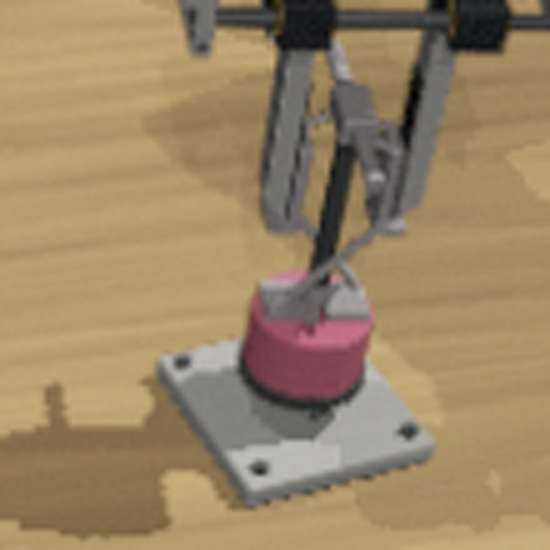

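The jaws have closed at a handle width of 46 mm. That matches the neck (0.003 each side), and the vertical load is falling off. Opening fully.

```bash
{
python3 -m pendant '[{"rx":0,"ry":-0.03,"rz":0,"tx":0,"ty":0,"tz":0.005,"grip":-0.02},{"rx":0,"ry":0,"rz":0,"tx":0,"ty":0,"tz":0.0,"grip":-0.06},{"rx":0,"ry":0,"rz":0,"tx":0,"ty":0,"tz":0,"grip":-0.12}]'
python3 -m pendant '[{"rx":0,"ry":0,"rz":0,"tx":0,"ty":0,"tz":0,"grip":-0.3},{"rx":0,"ry":0,"rz":0,"tx":0,"ty":0,"tz":0,"grip":-0.6},{"rx":0,"ry":0,"rz":0,"tx":0,"ty":0,"tz":0,"grip":-1},{"rx":0,"ry":0,"rz":0,"tx":0,"ty":0,"tz":0,"grip":-1},{"rx":0,"ry":0,"rz":0,"tx":0,"ty":0,"tz":0,"grip":-1},{"rx":0,"ry":0,"rz":0,"tx":0,"ty":0,"tz":0,"grip":-1}]'
}
python3 - <<'E'
from h import *
go(.516,.2268,.2286,-.207)
c=cal("scene"); cv2.imwrite("pics/scene8.png",cv2.resize(c["pixels"][130:240,320:430],None,fx=5,fy=5,interpolation=cv2.INTER_CUBIC))
E
```

```text
time_s: 10.45
ee_pos: [0.5163, 0.2273, 0.226]
eef_rot: [-3.141, 0.0, -0.207]
force: [0.3, 0.7, -0.2]
grip_width: 0.0519
time_s: 10.95
ee_pos: [0.5162, 0.2276, 0.2253]
eef_rot: [-3.141, 0.001, -0.207]
force: [0.0, 0.5, -0.6]
grip_width: 0.089
t units [-0.002  0.021 -0.082] r units [-0.01   0.014  0.003] pos [0.5162 0.2276 0.2253] rpy [-3.1409e+00  1.0000e-03 -2.0680e-01] F [ 0.04  0.49 -0.63] grip 0.089 t 10.95
```

View pics/scene8.png

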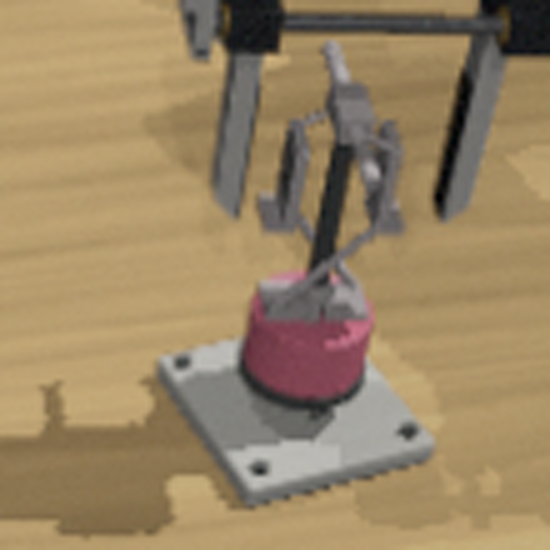

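The tweezers stand free with the wheel held down and the fingers clear of the handles. Retreating straight up.

```bash
python3 -m pendant '[{"rx":0,"ry":0,"rz":0,"tx":0,"ty":0,"tz":-0.2,"grip":-1},{"rx":0,"ry":0,"rz":0,"tx":0,"ty":0,"tz":-0.4,"grip":-1},{"rx":0,"ry":0,"rz":0,"tx":0,"ty":0,"tz":-0.5,"grip":-1},{"rx":0,"ry":0,"rz":0,"tx":0,"ty":0,"tz":-0.5,"grip":-1},{"rx":0,"ry":0,"rz":0,"tx":0,"ty":0,"tz":-0.5,"grip":-1},{"rx":0,"ry":0,"rz":0,"tx":0,"ty":0,"tz":-0.5,"grip":-1},{"rx":0,"ry":0,"rz":0,"tx":0,"ty":0,"tz":-0.5,"grip":-1},{"rx":0,"ry":0,"rz":0,"tx":0,"ty":0,"tz":-0.3,"grip":-1}]'
python3 -m pendant '[{"rx":0,"ry":0,"rz":0,"tx":-0.6,"ty":0,"tz":-0.2,"grip":-1},{"rx":0,"ry":0,"rz":0,"tx":-0.7,"ty":0,"tz":0,"grip":-1},{"rx":0,"ry":0,"rz":0,"tx":-0.7,"ty":0,"tz":0,"grip":-1},{"rx":0,"ry":0,"rz":0,"tx":-0.7,"ty":0,"tz":0,"grip":-1},{"rx":0,"ry":0,"rz":0,"tx":-0.6,"ty":0,"tz":0,"grip":-1},{"rx":0,"ry":0,"rz":0,"tx":0,"ty":0,"tz":0,"grip":-1},{"rx":0,"ry":0,"rz":0,"tx":0,"ty":0,"tz":0,"grip":-1}]'
python3 - <<'E'
from h import *
c=cal("scene"); cv2.imwrite("pics/scene9.png",c["pixels"]);cv2.imwrite("pics/scene9c.png",cv2.resize(c["pixels"][130:240,320:430],None,fx=5,fy=5,interpolation=cv2.INTER_CUBIC))
c=cal("top"); cv2.imwrite("pics/top9.png",c["pixels"])
E
```

```text
time_s: 11.67
ee_pos: [0.5153, 0.2271, 0.3687]
eef_rot: [3.14, 0.004, -0.207]
force: [0.4, 0.3, 0.6]
grip_width: 0.0932
time_s: 12.25
ee_pos: [0.3807, 0.2541, 0.3856]
eef_rot: [-3.136, -0.004, -0.208]
force: [0.5, 0.1, -0.3]
grip_width: 0.0937
```

View pics/scene9c.png

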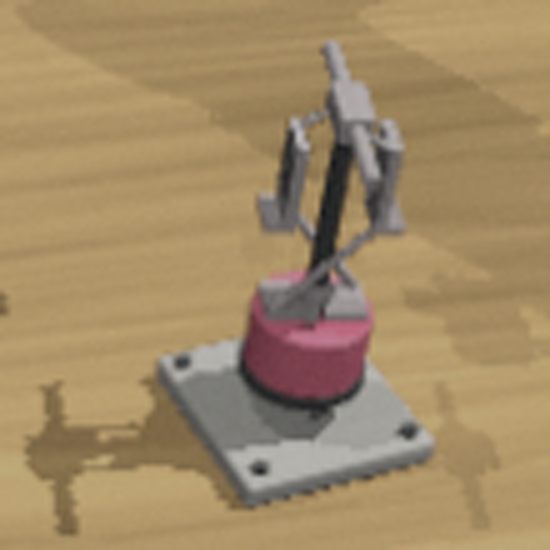

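View pics/scene9.png

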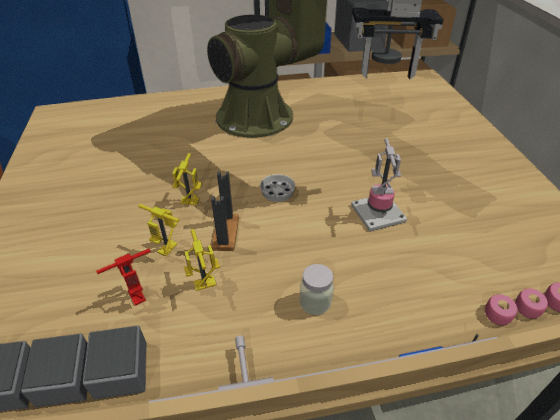

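View pics/top9.png

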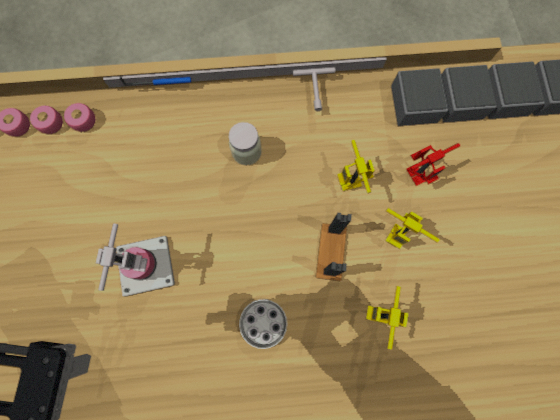

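Both views show the tweezers standing upright on the stand and the jar and dish where they were. I'll check the block's position and height numerically, then hand in.

Run:
```python
from h import *
from station import ctrl
t=cal("top");s=cal("scene")
print(atz(t,107,256.5,.184),atz(s,*cr(350,98,320,130,5),.184),ctrl.get_obs()["force"])
print("jar",atz(t,244,136,.085),"dish",atz(t,264,323,.022))
ctrl.hand_in()
```

```text
[0.51254276 0.22636886 0.184     ] [0.51241376 0.22692074 0.184     ] [ 0.52946945 -0.36950704 -0.75496562]
jar [0.73858982 0.01101893 0.085     ] dish [0.38792015 0.00082331 0.022     ]
the job is handed in; nothing more can be done
```

The tweezers are standing on the stand with their jaws closed round the spindle's neck, holding the pink wheel down. I handed the job in at about 12.4 s.

- **Pick-up and pressing:** I squeezed the handles to the stop, lifted the tweezers out of the rack and lowered them around the spindle. The rod touched the head about 84 mm above the bench.
- **Letting go:** I opened the fingers in small steps under a light push. The push faded when the handles were 46 mm apart, which is what the jaws resting on the neck should give.
- **Forces:** The highest force I read was 13.6 N, for one moment when the rod met the head. After that it was about 11–12 N while I checked the contact, then 6–8 N during the release. These readings are taken once per row, so a short peak between them could have been missed.
- **Last checks:** Both cameras put the tweezers' top block at (0.512, 0.227), about 4 mm toward the robot in x from the spindle axis. That is within the camera error plus a slight lean of about 2°. The robot was touching nothing.
- **Jar and dish:** In the last pictures the jar and the dish look unmoved. I did not measure them again; the final numbers I printed reused the starting pixel positions.
- **Not checked directly:** The grip on the neck is judged from the handle width and the pictures. I did not see the jaw contact itself.

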